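# Hold the jigger arm level over its open saddle

### The arm

A 7-joint arm with a two-finger parallel gripper is mounted at the origin on the work surface. World frame = base frame: x ahead of the robot, y to its left, z up, the work surface at z = 0. Lengths are in m, angles in rad, forces in N, time in s.
With the tool pointing down it reaches from about 0.4 to 0.875 m from the base axis. Payload 6.5 kg.
Tool frame: the origin (TCP) lies at the very end of the fingers, on their centre line; the grasp point (between the pads) lies 19 mm behind it; z points along the fingers, y is the line along which they close (so a half turn about z gives the same grasp; the last joint's range is limited). The gripper opens to 88 mm and grips with 3 to 60 N. Pads are 18 mm wide; open, the fingers measure 123 mm over their backs; the gripper's body (75 mm by 187 mm) begins 45 mm behind the grasp point.
Start: joints at [-1.245, 0.536, -0.004, 1.538, 0.003, 1.067, -0.071], TCP at [0.248, 0.601, 0.239] pointing down, gripper open.
Joint ranges: [-2.7, 2.7], [-0.37, 2.16], [-1.27, 1.26], [0.24, 2.4], [-1.31, 4.45], [0.19, 1.91], [-2.76, 2.76]. Speed limits (rad/s): [2.39, 2.39, 3.14, 3.14, 3.14, 3.14, 3.14].

### API

Orientations are given as a rotation vector (axis times angle).
In Python, from cell import readout, imaging, arm gives the robot as it stands.
- The arm moves only by the tool step_arm, never from a script. Its argument "steps" is one flat list of numbers, 7 for each row, row after row: the opening in per cent of the stroke, from 0 (shut) to 100 (fully open), then the shift along the tool's x, y, z in mm, then the turn, a rotation vector about the tool's x, y, z in degrees. A call has 1 to 20 rows; each row shifts and turns the commanded pose from where the row before left it, along the tool's axes as they then stand; what a row does not reach is not made up. A row lasts 1/12 s, in which the tool goes at most 41.7 mm and 7.16 degrees, less where a joint would pass 70% of its speed; a pose out of reach is approached as far as the arm can. A call is refused whole if a number of a shift passes 41.7 or a number of a turn 7.16, either way. A call with a gripper value outside its range is refused whole. The fingers move at their own pace and stop on an object; the grip force is fixed at half the most. Time passes only in rows, so rows that do not move let the fingers close. It gives the time, the measured TCP pose, the force, the opening and the grip force at its end, in the units of the state.
- readout.get_state(): the state, without advancing time (a new reading comes with each control period).
- imaging.grab_frame(name): name is "scene" or "top"; returns a dict with "pixels" (384x512x3 uint8, red, green, blue), "mtx" (3x3 intrinsics, pixels), "rvec" (rotation vector, rad) and "tvec" (3), from world to camera coordinates, as OpenCV has them. Camera axes: x right, y down, z forward; pixel columns grow to the right and rows downward; lengths in m; the calibration is good to about 2 mm. A picture is of the moment at which its call begins. There is no depth.
- arm.close_job(): hands the job in; it is judged then, once.
The state is a dict: "time": time; "joints": joint angles; "dq": joint speeds; "tau": joint torques, N m; "eef_pos": TCP position; "orientation": TCP orientation; "ft_force": force on the tool from outside, world axes, zero at the start; "ft_torque": the same for the moment, N m; "finger_gap": finger opening in m; "finger_force": force on a finger pad.
Only numpy, scipy, OpenCV 4.12 (cv2) and the standard library are available. Lean on these libraries where they do the work, as an engineer would, in place of code of your own. Each camera call takes 0.05 s, during which the arm holds its last target. There are 200 camera calls.

### The job

Swing the keeper lever on the grey saddle block fully open, out of the way of the slot. Then pick up the jigger arm (the metal bar with a heavy drum at one end) by its balance point and hold it level, lined up with the slot and centred over it (either way round), about 5 cm clear above the saddle; finish while still holding it there. Do not let the arm touch the saddle or the keeper, and do not disturb the other things on the table.

Things in the scene. Friction and masses are not known exactly. Their poses are not given: they have to be found in the camera images.
- saddle: Grey cast saddle block fixed to the table. Origin: centre of its underside. Base plate 110 x 130 x 14 mm (x, y, z); on it a block 56 mm (x) by 64 mm (y), top at z = 56, with an open-topped slot 24 mm wide along x, floor at z = 30. A round boss at x = 0, y = +50 mm carries the keeper lever.
- slot (a point): Point of the saddle at the centre of the slot, level with the top of the cheeks: 56 mm above the table, above the saddle's origin. Same axes as the saddle: x along the slot.
- keeper (a joint): Steel keeper lever flat on the saddle, z = 61 to 71 mm, on a vertical pivot. Value in rad: 0 = shut, across the slot, pointing to the saddle's -y; it grows counterclockwise seen from above; at 1.57 it points along the saddle's +x; fully open at the stop, 1.65. Starts at 0 to 0.4. No spring, stays where left; about 1.2 N at the post moves it.
- keeper_hinge (a point): Pivot axis of the keeper: saddle frame x = 0, y = +50 mm; 66 mm above the table.
- keeper_post (a point): Top centre of the upright round post at the free end of the keeper, 105 mm from the pivot axis: 14 mm diameter, standing 31 mm above the lever, top 102 mm above the table. It can be pinched from above.
- jig: Jigger arm lying flat, 0.4-0.6 kg, 304 mm long. Origin: on the table below its balance point; x along the bar towards the rib, z up. Aluminium bar 18 mm wide (y), z = 14 to 34 mm, free for gripping from x = -37 to +210. At -x an upright dark steel drum, 48 mm diameter, 44 high, axis at x = -61; at +x a wooden rib plate 8 x 60 x 40 mm at x = +215. It stands on drum and rib.
- balance (a point): Balance point of the arm: on the bar's centre line, 61 mm from the drum's axis (not at mid-length), 24 mm above the arm's origin. Same axes as the arm.
- cup: White paper cup, 72 mm wide, 85 mm high, loose; leave alone. Origin: centre of underside.
- bowl: White bowl, 100 mm wide, 50 mm high, loose; leave alone. Origin: centre of underside.
- mug: Terracotta mug, 80 mm wide, 75 mm high, loose; leave alone. Origin: centre of underside.
- pin: Wooden rolling pin, 400 mm long, 52 mm thick, lying along its x, loose; leave alone. Origin: on the table below its middle.
- slat: Flat wooden rolling guide, 270 x 30 x 10 mm, loose; leave alone. Origin: centre of underside.
- spray: Amber bottle, 50 mm wide, 140 mm high, loose; leave alone. Origin: centre of underside.

How it is judged:
On the way, in this order (a step that is already met when the one before it is completed fails the run):
1. the keeper lever is swung open (beyond 1.35 rad) (value of joint keeper above 1.35 rad), for 0.2 s.
2. then the arm is lifted at least 30 mm, held within 25 mm of its balance point (height (world z) of jig above 0.03 m and horizontal distance between the grasp point and balance below 0.025 m and contact force between the fingers and jig above 1 N), for 0.2 s.
At the end, for the whole second after the job is handed in: Keeper beyond 1.35 rad; the arm still in the gripper, held within 25 mm of its balance point, level within 0.12 rad, along the slot within 0.14 rad (either way round), balance point within 20 mm of slot centre seen from above, drum underside 80 to 190 mm above the table, saddle and keeper untouched (value of joint keeper above 1.35 rad and height (world z) of jig between 0.08 and 0.19 m and horizontal distance between balance and slot below 0.02 m and angle between the x axis of jig and the x axis of slot, either way round below 0.14 rad and angle between jig's own z axis and vertical below 0.12 rad and horizontal distance between the grasp point and balance below 0.025 m and contact force between the fingers and jig above 1 N and contact force between jig and saddle below 0.2 N and linear speed of jig below 0.03 m/s); the arm keeps its last pose, push and grip.
It fails at once if the arm hits the saddle or the keeper (over 1 N) (contact force between jig and saddle above 1 N).
It fails at once if another thing on the table is moved more than 40 mm (distance of any of cup, bowl, mug, pin, slat, spray from where it was at the start of the episode above 0.04 m).
It also fails if it takes over 58 s, if anything falls off the work surface, if the arm or the gripper's body presses on something with over 40 N, if the wrist force passes 120 N, or if a joint passes its speed limit or range.

## Working session

There is one attempt and no reset: what is moved stays moved. The work goes in short steps, Python scripts to look and compute and a tool call to move; the robot and the scene stay as the last step left them, time stands still between calls to the robot, and variables do not carry over. Pictures are saved under pics/ and viewed, at most 10 in all, crops included, and the job is handed in when it is done.

Besides the shell and the picture viewer there is one more tool, called after ">>>" by a JSON object that holds its "fn" and its "kwargs". step_arm: Moves the arm, as the interface text tells. Its arguments: {"type":"object","properties":{"steps":{"type":"array","items":{"type":"number"}}},"required":["steps"]}

```bash
mkdir -p pics
python3 - <<'E'
from cell import readout, imaging
import cv2,pickle
s=readout.get_state(); print({k:s[k] for k in('time','eef_pos','orientation','finger_gap')})
for n in('top','scene'):
    f=imaging.grab_frame(n); pickle.dump(f,open(n+'0.pkl','wb'))
    cv2.imwrite(f'pics/{n}0.png',cv2.resize(f['pixels'][:,:,::-1],(800,600),interpolation=cv2.INTER_CUBIC))
    R=cv2.Rodrigues(f['rvec'])[0]; print(n,-R.T@f['tvec'].ravel())
E
```

```text
{'time': 0.0, 'eef_pos': array([0.2480059 , 0.60015376, 0.23785087]), 'orientation': array([-6.11425573e-01, -3.08132308e+00,  2.70850170e-03]), 'finger_gap': 0.08826931209437591}
top [ 0.31306033 -0.0220174   1.82933905]
scene [ 1.31189112 -0.39480188  0.81151018]
```

View pics/top0.png

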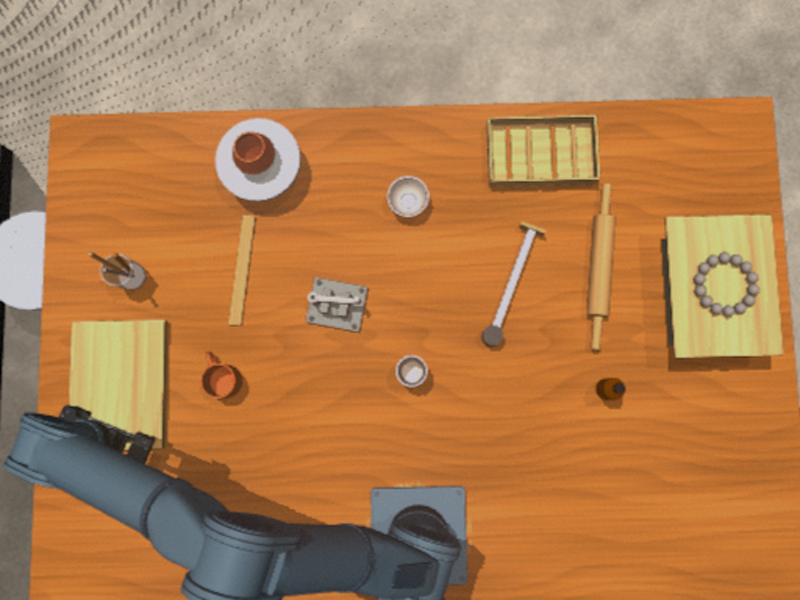

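View pics/scene0.png

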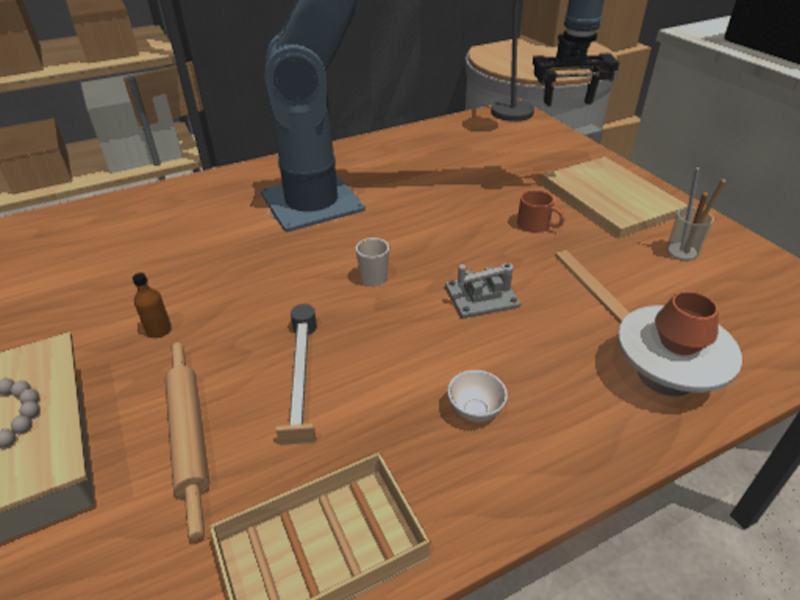

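The top view shows the saddle at about (337,303), with the keeper across it. The jig's drum is at (493,336) and its rib at (531,229), the cup is at (412,372) and the bowl at (408,197). I'll zoom in on the saddle and the jig.

Run:
```python
import cv2,pickle,numpy as np
t=pickle.load(open('top0.pkl','rb'))['pixels'][:,:,::-1]; s=pickle.load(open('scene0.pkl','rb'))['pixels'][:,:,::-1]
a=cv2.resize(t[170:218,190:242],(416,384),interpolation=cv2.INTER_CUBIC)  # x8
b=cv2.resize(s[164:206,280:336],(384,288),interpolation=cv2.INTER_CUBIC)
c=np.zeros((384,800,3),np.uint8); c[:,:416]=a; c[:288,416:]=b   # scene: x 6.857
cv2.imwrite('pics/z0.png',c)
```

```text
(no output)
```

View pics/z0.png

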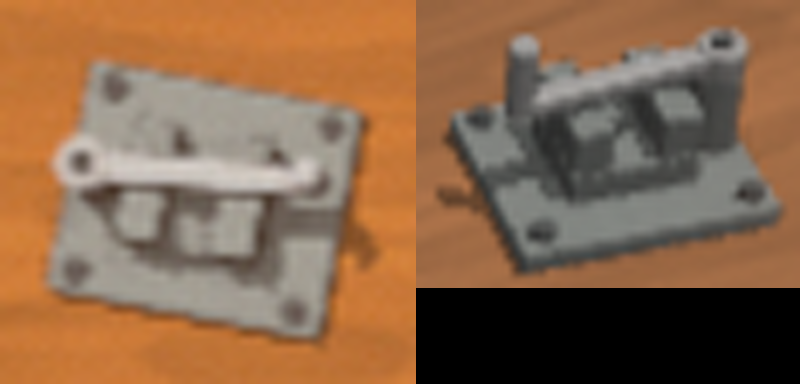

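The crop shows the hinge at the left end (80,162) and the post at the right end (308,170). Saddle +y is therefore roughly world +y, and the lever opens forward. Next I'll compute the poses.

```bash
cat > h.py <<'E'
import cv2,pickle,numpy as np
from imaging_dummy import * if False else None
E
cat > h.py <<'E'
import cv2,numpy as np
def ray(f,uv,z):
    R=cv2.Rodrigues(np.array(f['rvec'],float))[0]; c=-R.T@np.array(f['tvec'],float).ravel()
    d=R.T@np.linalg.inv(f['mtx'])@np.array([uv[0],uv[1],1.0]); return (c+d*(z-c[2])/d[2])[:2]
E
python3 - <<'E'
import cv2,pickle,numpy as np
from h import ray
f=pickle.load(open('top0.pkl','rb')); g=pickle.load(open('scene0.pkl','rb'))
z8=lambda u,v:((u+.5)/8-.5+190,(v+.5)/8-.5+170)
P=np.array([ray(f,z8(*p),.014) for p in[(93,62),(362,112),(320,340),(50,290)]]) # +x+y,+x-y,-x-y,-x+y
o=P.mean(0); ex=P[0]+P[1]-P[2]-P[3]; ey=P[0]+P[3]-P[1]-P[2]
print('saddle',o,np.degrees([np.arctan2(ex[1],ex[0]),np.arctan2(-ey[0],ey[1])]),np.linalg.norm(ex)/2,np.linalg.norm(ey)/2)
print('hinge',ray(f,z8(80,162),.072),'post',ray(f,z8(308,171),.102))
s8=lambda u,v:((u-416+.5)/6.857-.5+280,(v+.5)/6.857-.5+164)
print('scene hinge',ray(g,s8(722,42),.075),'post',ray(g,s8(524,45),.102))
hsv=cv2.cvtColor(f['pixels'],cv2.COLOR_RGB2HSV)
m=np.zeros(hsv.shape[:2],np.uint8); m[140:225,305:352]=1
bar=(hsv[...,1]<70)&(hsv[...,2]>120)&(m>0); drum=(hsv[...,2]<95)&(hsv[...,1]<110)&(m>0)
for n,mm,z in(('bar',bar,.034),('drum',drum,.042)):
    k,l,st,ce=cv2.connectedComponentsWithStats(mm.astype(np.uint8)); i=1+st[1:,4].argmax(); print(n,st[i],ce[i],ray(f,ce[i],z))
    if n=='bar':
        v,u=np.where(l==i); X=np.array([ray(f,q,z) for q in zip(u,v)]); d=cv2.fitLine(X.astype(np.float32),cv2.DIST_L2,0,.01,.01).ravel(); 
        d[:2]*=np.sign(d[0]);t=(X-d[2:])@d[:2]; print(d,np.degrees(np.arctan2(d[1],d[0])),'ends',d[2:]+t.min()*d[:2],d[2:]+t.max()*d[:2],np.ptp(t))
for n,uv,z in(('cup',(412,370),.085),('bowl',(408,197),.05),('spray',(612,388),.1),('pin1',(606,185),.026),('pin2',(597,350),.026),('slat',(249,216),.01),('slat',(236,325),.01),('mug',(221,380),.075)):
    print(n,ray(f,(uv[0]*.64,uv[1]*.64),z))
E
```

```text
saddle [0.53597513 0.18353266] [-10.99007262 -11.86401031] 0.10850528783866005 0.12824883912436774
hinge [0.54770559 0.23388364] post [0.53731721 0.12823201]
scene hinge [0.55073851 0.23111634] post [0.53889315 0.12805236]
bar [315 146  28  64 357] [328.55182073 177.68347339] [ 0.58683719 -0.23763088]
[ 0.9243892  -0.38145062  0.5871533  -0.23776017] -22.423567 ends [ 0.47292642 -0.19062427] [ 0.70363493 -0.28582649] 0.24957941497967298
drum [309 216   4   5   5] [310.2 218. ] [ 0.43895353 -0.16435394]
cup [0.37312619 0.00554964]
bowl [0.78425392 0.00697178]
spray [ 0.32290176 -0.43949531]
pin1 [ 0.8082765  -0.46985424]
pin2 [ 0.41224681 -0.4272849 ]
slat [0.75715924 0.39515059]
slat [0.49180902 0.42437959]
mug [0.36032612 0.44155944]
```

>>> {"fn": "step_arm", "kwargs": {"steps": [100,-32,-23.3,5,0,0,0,100,-32,-23.3,5,0,0,0,100,-32,-23.3,5,0,0,0,100,-32,-23.3,5,0,0,0,100,-32,-23.3,5,0,0,0,100,-32,-23.3,5,0,0,0,100,-32,-23.3,5,0,0,0,100,-32,-23.3,5,0,0,0,100,-32,-23.3,5,0,0,0,100,-32,-23.3,5,0,0,0,100,-32,-23.3,5,0,0,0,100,-32,-23.3,5,0,0,0,100,-32,-23.3,5,0,0,0,100,-32,-23.3,5,0,0,0]}}

```text
time: 1.27
eef_pos: [0.5382, 0.1264, 0.1683]
orientation: [-0.611, -3.081, 0.0]
ft_force: [-0.1, 1.4, -0.4]
finger_gap: 0.0883
finger_force: 0.0
```

>>> {"fn": "step_arm", "kwargs": {"steps": [100,0,0,0,0,0,7,100,0,0,0,0,0,7,100,0,0,0,0,0,7,100,0,0,0,0,0,7,100,0,0,0,0,0,7,100,0,0,0,0,0,7,100,0,0,0,0,0,7,100,0,0,0,0,0,7,100,0,0,0,0,0,7,100,0,0,0,0,0,7,100,0,0,0,0,0,2,100,0,0,0,0,0,0]}}

```text
time: 2.27
eef_pos: [0.5374, 0.1283, 0.1684]
orientation: [-2.307, -2.133, 0.001]
ft_force: [0.6, 0.9, -0.0]
finger_gap: 0.0883
finger_force: 0.0
```

```bash
cat >> h.py <<'E'
def go(tgt,axis_deg):
    "tool-frame shift in mm to tgt (x,y,z), and tool-z turn in deg to bring the closing axis to axis_deg (mod 180)"
    from cell import readout
    s=readout.get_state(); R=cv2.Rodrigues(np.array(s['orientation']))[0]; d=np.array(tgt)-s['eef_pos']
    a=np.degrees(np.arctan2(R[1,1],R[0,1])); w=(axis_deg-a+90)%180-90
    print('t',s['time'],'tcp',s['eef_pos'].round(4),'axis',a.round(1),'tilt',R[:2,2].round(3),'gap',s['finger_gap'],'F',s['ft_force'].round(1),'j7',s['joints'][6],'| shift',(R.T@d*1000).round(1),'turn z',-w.round(1))
E
python3 -c "
from h import go
go((.538,.128,.078),-5)"
```

```text
t 2.2667 tcp [0.5374 0.1283 0.1684] axis -4.5 tilt [-0.001 -0.001] gap 0.08826431461390649 F [ 0.6  0.9 -0. ] j7 -0.15723145849020292 | shift [-0.2  0.7 90.4] turn z 0.5
```

>>> {"fn": "step_arm", "kwargs": {"steps": [100,0,0,30,0,0,0,100,0,0,30,0,0,0,100,0,0,20,0,0,0,100,0,0,10,0,0,0,0,0,0,0,0,0,0,0,0,0,0,0,0,0,0,0,0,0,0,0,0,0,0,0,0,0,0,0,0,0,0,0,0,0,0,0,0,0,0,0,0,0]}}

```text
time: 3.1
eef_pos: [0.5382, 0.1284, 0.0795]
orientation: [2.305, 2.133, 0.002]
ft_force: [0.1, 0.1, -0.6]
finger_gap: 0.05
finger_force: 0.0
```

```bash
python3 -c "
from h import go
go((.538,.128,.078),-5)"
```

```text
t 3.1 tcp [0.5382 0.1284 0.0795] axis -4.4 tilt [0.001 0.001] gap 0.049970735404306764 F [ 0.1  0.1 -0.6] j7 -0.0930804049307939 | shift [-0.4 -0.2  1.5] turn z 0.6
```

>>> {"fn": "step_arm", "kwargs": {"steps": [0,0,0,0,0,0,0,0,0,0,0,0,0,0,0,0,0,0,0,0,0,0,0,0,0,0,0,0,0,0,0,0,0,0,0,0,0,0,0,0,0,0,0,0,0,0,0,0,0]}}

```text
time: 3.68
eef_pos: [0.5378, 0.1282, 0.0787]
orientation: [2.306, 2.133, 0.0]
ft_force: [0.5, 0.7, -0.9]
finger_gap: 0.0129
finger_force: 30.0
```

>>> {"fn": "step_arm", "kwargs": {"steps": [0,0.6,11,0,0,0,-6,0,0.6,11,0,0,0,-6,0,0.6,11,0,0,0,-6,0,0.6,11,0,0,0,-6,0,0.6,11,0,0,0,-6,0,0.6,11,0,0,0,-6,0,0.6,11,0,0,0,-6,0,0,0,0,0,0,0]}}

```text
time: 4.35
eef_pos: [0.6123, 0.1486, 0.0788]
orientation: [1.382, 2.818, -0.0]
ft_force: [3.3, -4.4, -0.1]
finger_gap: 0.0132
finger_force: 30.0
```

```bash
python3 -c "
from h import go
import numpy as np
t=np.radians(-101.3)+1.57
go((.547+.105*np.cos(t),.232+.105*np.sin(t),.079),79)"
```

```text
t 4.35 tcp [0.6123 0.1486 0.0788] axis 37.8 tilt [ 0.003 -0.001] gap 0.013243767562997654 F [ 3.3 -4.4 -0.1] j7 0.4764454700847172 | shift [26.6 68.2 -0.2] turn z -41.2
```

>>> {"fn": "step_arm", "kwargs": {"steps": [0,0.6,11,0,0,0,-6,0,0.6,11,0,0,0,-6,0,0.6,11,0,0,0,-6,0,0.6,11,0,0,0,-6,0,0.6,11,0,0,0,-6,0,0.6,11,0,0,0,-6,0,0.6,11,0,0,0,-6,0,0.3,6,0,0,0,-3,0,0,0,0,0,0,0,0,0,0,0,0,0,0]}}

```text
time: 5.18
eef_pos: [0.6533, 0.2187, 0.0789]
orientation: [0.207, 3.128, -0.0]
ft_force: [10.1, -1.4, -6.0]
finger_gap: 0.013
finger_force: 30.0
```

```bash
python3 -c "
from h import go
import numpy as np
from cell import readout
p=readout.get_state()['eef_pos']; print(np.arctan2(p[1]-.232,p[0]-.547)+np.radians(101.3))
t=np.radians(-101.3)+1.65
go((.547+.105*np.cos(t),.232+.105*np.sin(t),.079),83)"
```

```text
1.6439011544778845
t 5.1833 tcp [0.6533 0.2187 0.0789] axis 82.4 tilt [ 0.006 -0.001] gap 0.013011801068081462 F [10.1 -1.4 -6. ] j7 1.0312178115051904 | shift [ 2.2  0.6 -0.1] turn z -0.6
```

>>> {"fn": "step_arm", "kwargs": {"steps": [50,0,0,0,0,0,0,50,0,0,0,0,0,0,50,0,0,0,0,0,0,50,0,0,0,0,0,0,60,0,0,-20,0,0,0,70,0,0,-30,0,0,0,80,0,0,-30,0,0,0,80,0,0,-10,0,0,7,80,0,0,0,0,0,7,80,0,0,0,0,0,0]}}

```text
time: 6.02
eef_pos: [0.6501, 0.2209, 0.17]
orientation: [0.591, 3.084, 0.002]
ft_force: [0.2, -1.1, -0.9]
finger_gap: 0.0705
finger_force: 0.0
```

```bash
python3 -c "
from h import go
go((.508,-.205,.17),67.6)"
```

```text
t 6.0167 tcp [0.6501 0.2209 0.17  ] axis 68.3 tilt [0.002 0.001] gap 0.07049693983196052 F [ 0.2 -1.1 -0.9] j7 0.8200068496969126 | shift [ -25.2 -448.3   -0.6] turn z 0.7
```

>>> {"fn": "step_arm", "kwargs": {"steps": [80,-2.1,-37.4,0,0,0,0,80,-2.1,-37.4,0,0,0,0,80,-2.1,-37.4,0,0,0,0,80,-2.1,-37.4,0,0,0,0,80,-2.1,-37.4,0,0,0,0,80,-2.1,-37.4,0,0,0,0,80,-2.1,-37.4,0,0,0,0,80,-2.1,-37.4,0,0,0,0,80,-2.1,-37.4,0,0,0,0,80,-2.1,-37.4,0,0,0,0,80,-2.1,-37.4,0,0,0,0,80,-2.1,-37.4,0,0,0,0.7,80,0,0,0,0,0,0]}}

```text
time: 7.1
eef_pos: [0.5051, -0.2153, 0.1684]
orientation: [-0.614, -3.079, 0.007]
ft_force: [0.3, -0.8, 0.2]
finger_gap: 0.0706
finger_force: 0.0
```

Run:
```python
from h import go
from cell import imaging
import cv2,numpy as np
go((.508,-.205,.008),67.6)
t=imaging.grab_frame('top')['pixels'][:,:,::-1]; s=imaging.grab_frame('scene')['pixels'][:,:,::-1]
c=np.zeros((600,800,3),np.uint8); c[:,:400]=cv2.resize(t[130:250,180:260],(400,600),interpolation=cv2.INTER_CUBIC)
c[:,400:]=cv2.resize(s[160:310,150:250],(400,600),interpolation=cv2.INTER_CUBIC)
cv2.imwrite('pics/z1.png',c)
```

```text
t 7.1 tcp [ 0.5051 -0.2153  0.1684] axis 67.4 tilt [-0.003 -0.004] gap 0.07064853186062472 F [ 0.3 -0.8  0.2] j7 1.542077922302071 | shift [  1.1  11.4 160.3] turn z -0.2
```

View pics/z1.png

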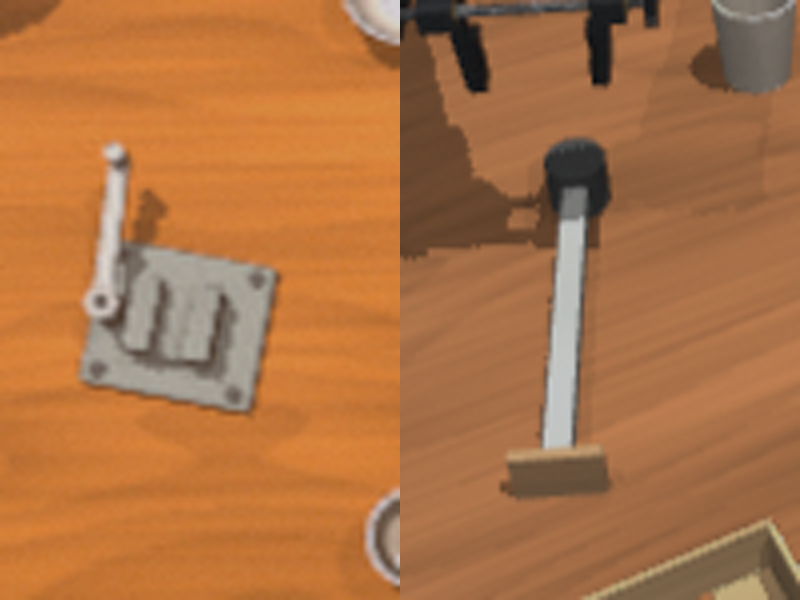

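The picture shows the keeper fully open, pointing up with its post at crop (116,155). The jig is undisturbed, with its drum top at (576,155) in the scene half.

>>> {"fn": "step_arm", "kwargs": {"steps": [80,0,0,30,0,0,0,80,0,0,0,0,0,0,80,0,0,0,0,0,0]}}

```text
time: 7.45
eef_pos: [0.5085, -0.2045, 0.1375]
orientation: [-0.597, -3.08, -0.002]
ft_force: [0.7, 0.1, 0.4]
finger_gap: 0.0705
finger_force: 0.0
```

Run:
```python
from h import go,ray
import pickle
g=pickle.load(open('scene0.pkl','rb'))
print(ray(g,(193.6,198.3),.044),ray(g,((571-400)/4+150,(208)/4+160),.034),ray(g,((560-400)/4+150,448/4+160),.034))
go((.508,-.205,.008),67.6)
```

```text
[ 0.45159634 -0.18087733] [ 0.497815   -0.20138975] [ 0.70399279 -0.28237118]
t 7.45 tcp [ 0.5085 -0.2045  0.1375] axis 68.1 tilt [-0.004  0.002] gap 0.07047993920591798 F [0.7 0.1 0.4] j7 1.540765948064346 | shift [ -0.3  -0.6 129.5] turn z 0.5
```

>>> {"fn": "step_arm", "kwargs": {"steps": [80,0,0,35,0,0,0,80,0,0,35,0,0,0,80,0,0,30,0,0,0,80,0,0,20,0,0,0,80,0,0,8,0,0,0,0,0,0,0,0,0,0,0,0,0,0,0,0,0,0,0,0,0,0,0,0,0,0,0,0,0,0,0,0,0,0,0,0,0,0,0,0,0,0,0,0,0,0,0,0,0,0,0,0,0,0,0,0,0,0,0,0,0,0,0,0,0,0]}}

```text
time: 8.62
eef_pos: [0.5095, -0.2066, 0.011]
orientation: [0.604, 3.083, 0.0]
ft_force: [-0.5, 0.4, 2.6]
finger_gap: 0.0175
finger_force: 30.0
```

Run:
```python
from h import go,ray
go((.508,-.205,.18),67.6)
```

```text
t 8.6167 tcp [ 0.5095 -0.2066  0.011 ] axis 67.8 tilt [0. 0.] gap 0.017450861501499604 F [-0.5  0.4  2.6] j7 1.5567841051881606 | shift [   2.    1. -169.] turn z 0.2
```

>>> {"fn": "step_arm", "kwargs": {"steps": [0,0,0,-8,0,0,0,0,0,0,-14,0,0,0,0,0,0,-16,0,0,0,0,0,0,-18,0,0,0,0,0,0,-18,0,0,0,0,0,0,-18,0,0,0,0,0,0,-18,0,0,0,0,0,0,-18,0,0,0,0,0,0,-16,0,0,0,0,0,0,-14,0,0,0,0,0,0,-8,0,0,0,0,0,0,0,0,0,0,0,0,0,0,0,0,0]}}

```text
time: 9.7
eef_pos: [0.5089, -0.2065, 0.1764]
orientation: [-0.603, -3.083, -0.0]
ft_force: [-0.7, -0.7, -5.9]
finger_gap: 0.0176
finger_force: 30.0
```

Run:
```python
from h import go
from cell import imaging
import cv2,numpy as np
go((.537,.183,.18),78.7)
s=imaging.grab_frame('scene')['pixels'][:,:,::-1]
cv2.imwrite('pics/z2.png',cv2.resize(s[80:305,100:400],(800,600),interpolation=cv2.INTER_CUBIC))
```

```text
t 9.7 tcp [ 0.5089 -0.2065  0.1764] axis 67.9 tilt [-0.  0.] gap 0.017610421816589363 F [-0.7 -0.7 -5.9] j7 1.5356282771918404 | shift [120.8 371.4  -3.5] turn z -10.8
```

View pics/z2.png

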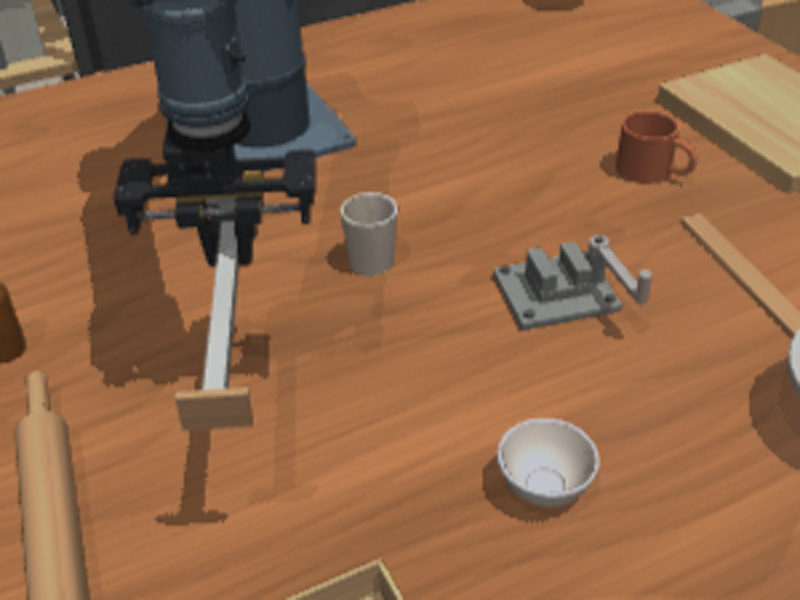

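The arm is lifted and looks level, with the rib at (215,408) and everything else in place.

>>> {"fn": "step_arm", "kwargs": {"steps": [0,4,12,0,0,0,0,0,4,12,0,0,0,0,0,7.5,23,0,0,0,0,0,7.5,23,0,0,0,0,0,7.5,23,0,0,0,0,0,7.5,23,0,0,0,0,0,7.5,23,0,0,0,0,0,7.5,23,0,0,0,0,0,7.5,23,0,0,0,0,0,7.5,23,0,0,0,0,0,7.5,23,0,0,0,0,0,7.5,23,0,0,0,0,0,7.5,23,0,0,0,0,0,7.5,23,0,0,0,0,0,7.5,23,0,0,0,0,0,7.5,23,0,0,0,0,0,4,12,0,0,0,0,0,4,12,0,0,0,0]}}

```text
time: 11.25
eef_pos: [0.5355, 0.1839, 0.1761]
orientation: [-0.599, -3.083, 0.0]
ft_force: [-0.1, -0.3, -5.0]
finger_gap: 0.0179
finger_force: 30.0
```

>>> {"fn": "step_arm", "kwargs": {"steps": [0,0,0,0,0,0,-3,0,0,0,0,0,0,-3,0,0,0,0,0,0,-3,0,0,0,0,0,0,-2,0,0,0,0,0,0,0,0,0,0,0,0,0,0,0,0,0,0,0,0,0]}}

```text
time: 11.83
eef_pos: [0.5366, 0.1813, 0.1766]
orientation: [-0.308, -3.126, 0.001]
ft_force: [-0.8, 0.9, -4.9]
finger_gap: 0.0177
finger_force: 30.0
```

Run:
```python
from h import go
from cell import imaging
import cv2,numpy as np,pickle
go((.537,.183,.125),78.7)
f={n:imaging.grab_frame(n) for n in('top','scene')}; pickle.dump(f,open('f3.pkl','wb'))
t=f['top']['pixels'][:,:,::-1]; s=f['scene']['pixels'][:,:,::-1]
c=np.zeros((600,800,3),np.uint8); c[:,:400]=cv2.resize(t[100:220,180:260],(400,600),interpolation=cv2.INTER_CUBIC)
c[:,400:]=cv2.resize(s[100:250,250:350],(400,600),interpolation=cv2.INTER_CUBIC)
cv2.imwrite('pics/z3.png',c)
```

```text
t 11.8333 tcp [0.5366 0.1813 0.1766] axis 78.8 tilt [-0. -0.] gap 0.017719536973032697 F [-0.8  0.9 -4.9] j7 0.9468284888732476 | shift [-0.1  1.8 51.6] turn z 0.1
```

View pics/z3.png

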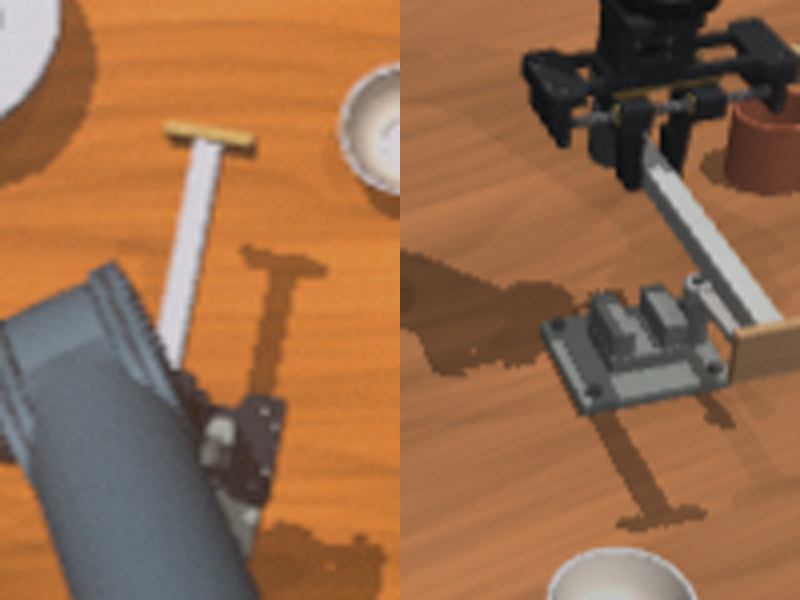

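The jig is over the saddle: in the top view its bar end is at (208,142), in the scene view at about (765,325). I'll check pitch by triangulation, then lower it about 48 mm.

Run:
```python
import cv2,numpy as np,pickle
from h import ray
f=pickle.load(open('f3.pkl','rb'))
P=[np.array(f[n]['mtx'])@np.c_[cv2.Rodrigues(np.array(f[n]['rvec'],float))[0],np.ravel(f[n]['tvec'])] for n in('top','scene')]
X=cv2.triangulatePoints(*P,np.array([221.2,128.0]),np.array([340.9,180.9])).ravel(); X=X[:3]/X[3]; print('bar end',X,'expected .744 .142 .200; pitch',(X[2]-.1996)/.211,'yaw',np.degrees(np.arctan2(X[1]-.183,X[0]-.537)))
```

```text
bar end [0.74007476 0.1388755  0.19991816] expected .744 .142 .200; pitch 0.001507869302366517 yaw -12.258795710178859
```

>>> {"fn": "step_arm", "kwargs": {"steps": [0,0,0.9,4,0,0,0,0,0,0.9,8,0,0,0,0,0,0,8,0,0,0,0,0,0,8,0,0,0,0,0,0,8,0,0,0,0,0,0,8,0,0,0,0,0,0,4,0,0,0,0,0,0,0,0,0,0,0,0,0,0,0,0,0,0,0,0,0,0,0,0,0,0,0,0,0,0,0,0,0,0,0,0,0,0]}}

```text
time: 12.93
eef_pos: [0.5374, 0.1835, 0.1292]
orientation: [0.305, 3.126, 0.001]
ft_force: [-0.4, -0.1, -4.4]
finger_gap: 0.0171
finger_force: 30.0
```

```bash
python3 -c "
from h import go
from cell import readout
go((.537,.183,.128),78.7); print(abs(readout.get_state()['dq']).max(), readout.get_state()['ft_torque'])"
```

```text
t 12.9333 tcp [0.5374 0.1835 0.1292] axis 78.9 tilt [0.001 0.   ] gap 0.017097318193368696 F [-0.4 -0.1 -4.4] j7 0.9406551584358718 | shift [ 0.3 -0.6  1.2] turn z 0.2
0.0019125002682959216 [-0.01982631 -0.01102025  0.01621783]
```

```bash
python3 -c "
from cell import arm
print(arm.close_job())"
```

```text
the job is handed in; nothing more can be done
None
```

The job is handed in, though the hand-in returned no verdict: the keeper is at its open stop (about 1.64 rad), and the jigger arm is held by its balance point, level and lined up within about 1°. It sits within a few millimetres of slot centre with its underside about 6 cm above the cheeks, and nothing else on the table was touched, as far as the pictures show.

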